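# Index the sample changer and jack the brass sample up to the sensor

### The arm

A 7-joint arm with a two-finger parallel gripper is mounted at the origin on a cart in front of the work surface, level with it; the furniture and walls round the work are solid. World frame = base frame: x ahead of the robot, y to its left, z up, the work surface at z = 0. Lengths are in m, angles in rad, forces in N, time in s.
With the tool pointing down it reaches from about 0.425 to 0.875 m from the base axis. Payload 4.7 kg.
Tool frame: the origin (TCP) lies midway between the tips of the shut fingers; the grasp point (between the pads) lies 19 mm behind it; z points along the fingers, y is the line along which they close (so a half turn about z gives the same grasp; the last joint's range is limited). The gripper opens to 87 mm and grips with 3 to 60 N. Pads are 19 mm wide; open, the fingers measure 117 mm over their backs; the gripper's body (75 mm by 190 mm) begins 51 mm behind the grasp point.
Start: joints at [1.306, 0.321, -0.07, 1.45, 0.023, 1.371, -0.057], TCP at [0.179, -0.625, 0.193] pointing down, gripper open.
Joint ranges: [-2.86, 2.86], [-0.3, 2.09], [-1.38, 1.24], [0.06, 2.45], [-1.56, 4.7], [0.09, 2.05], [-2.69, 2.69]. Speed limits (rad/s): [2.57, 2.57, 3.14, 3.14, 3.14, 3.14, 3.14].

### API

Orientations are given as a rotation vector (axis times angle).
In Python, from bench import ctrl gives the robot as it stands. The module is installed in compiled form; this text tells all that it offers.
- The arm moves only by the shell command python3 -m handwheel 'ROWS' [FORCE]. ROWS is JSON, a list of rows, each a list of 7 numbers: the finger opening in m, from 0 to 0.087, then the shift along the tool's x, y, z in m, then the turn, a rotation vector about the tool's x, y, z in degrees. A call has 1 to 12 rows; each row shifts and turns the commanded pose from where the row before left it, along the tool's axes as they then stand; what a row does not reach is not made up. A row lasts 1/8 s, in which the tool goes at most 62.5 mm and 10.7 degrees, less where a joint would pass 70% of its speed; a pose out of reach is approached as far as the arm can. A call is refused whole if a number of a shift passes 0.0625 or a number of a turn 10.7, either way. A call with a gripper value outside its range is refused whole. The fingers move at their own pace and stop on an object; FORCE is the grip in N (left out, the last holds). Time passes only in rows, so rows that do not move let the fingers close. It gives the time, the measured TCP pose, the force, the opening and the grip force at its end, in the units of the state.
- ctrl.get_state(): the state, without advancing time (a new reading comes with each control period).
- ctrl.get_image(name): name is "scene" or "top" or "wrist"; returns (picture, depth): 384x512x3 uint8, blue, green, red; 384x512 float32, m along the optical axis (not along the pixel's ray), 0 where there is no reading.
- ctrl.camera_info(name): a dict with "intrinsics" (3x3 intrinsics, pixels), "R" (3x3) and "t" (3): a world point X has camera coordinates R X + t. Camera axes: x right, y down, z forward; pixel columns grow to the right and rows downward; lengths in m; the calibration is good to about 2 mm. The wrist camera is an equidistant fisheye: a pixel r from the principal point sees the ray r / f radians off the axis. A picture is of the moment at which its call begins: read the wrist's pose just before it. camera_info takes no time and is no camera call; for the wrist camera it gives the pose at the moment of the call.
- ctrl.close_job(): hands the job in; it is judged then, once.
The state is a dict: "time": time; "joint_positions": joint angles; "qd": joint speeds; "joint_torque": joint torques, N m; "position": TCP position; "tool_rot": TCP orientation; "ft_force": force on the tool from outside, world axes, zero at the start; "torque": the same for the moment, N m; "grip_width": opening from 0.0 (shut) to 1.0 (fully open); "grip_force": force on a finger pad.
Only numpy, scipy, OpenCV 4.12 (cv2) and the standard library are available. Lean on these libraries where they do the work, as an engineer would, in place of code of your own. Each camera call takes 0.05 s, during which the arm holds its last target. There are 200 camera calls.

### The job

Turn the sample changer's turret one click by its orange knob, to whichever side brings the cup with the brass puck to the front, straight in front of the fixed white sensor head. Then set the little blue jack flat on the worktop with its yellow saddle centred under the red lift foot of that cup, and press the jack's red pump handle fully down so that it lifts the cup with the puck. Finish while holding the handle down, with the puck raised and carried by the jack alone; do not touch the pucks or disturb the beaker, the timer and the stopper.

Things in the scene. Friction and masses are not known exactly. Their poses are not given: they have to be found in the camera images.
- changer: Fixed sample changer. Origin: on the turret's upright axis, under its round foot (radius 50 mm); x axis points from its front to its back. A white sensor head on the column looks to the front (135 to 195 mm up, overhangs 50 mm). Turret plate 83 to 93 mm up: middle arm with the knob (at the front at the start), a cup arm 60 degrees to either side, cup centres 100 mm from the axis.
- turret (a joint): Turn of the turret, rad, counter-clockwise from above. Sprung detents at 0 (start, knob at the front), +1.047 (left_cup at the front) and -1.047 (right_cup at the front); past half way it snaps to the next; stops at +-1.12. Positive carries the knob toward the robot's right. Takes up to about 3 N at the knob.
- turret_knob (a point): Point on the axis of the upright orange knob (18 mm diameter from 115 mm up to its top 151 mm above the worktop), 138 mm above the worktop; it turns with the turret, 115 mm from the turret's axis.
- measuring_station (a point): Fixed point of the changer, 100 mm in front of its axis and 60 mm above the worktop: where the middle of the underside of a lift foot is when its cup is at the front. Its x axis points along the changer's x axis.
- left_cup: White cup (45 mm diameter, rim 5 mm) on the arm left of the knob (changer's +y side). Origin: on the cup's axis at worktop height. Cup floor 100 mm up. It sits on a plunger sliding up through the arm by up to 22 mm and ending below in a red round lift foot (30 mm diameter, underside 60 mm up). Lifting takes about 4.5 N.
- right_cup: The same cup on the right of the knob (changer's -y side at the start).
- brass_puck: Brass sample puck, golden disc 30 mm diameter, 18 mm high, loose in the left or the right cup. Origin: centre of its underside.
- graphite_puck: Black graphite sample puck, 36 mm diameter, 14 mm high, loose in the other cup. Origin: centre of its underside.
- jack: Blue toe jack, loose, about 0.8 kg. Origin: underside of the base below the tower; x axis points forward to the saddle. Base plate 195 x 64 x 8 mm, from 100 mm behind to 95 mm in front of the origin. Tower 36 x 34 mm with a white carrying block on top (26 mm along x, 30 mm along y, 87 to 124 mm up). Saddle arm 22 mm wide runs forward, red handle runs back and up.
- jack_grip (a point): Middle of the jack's white carrying block, 110 mm above the base's underside, straight above the jack's origin; grasp it across the jack's y axis (30 mm). x axis as the jack's.
- saddle_top (a point): Middle of the top of the yellow saddle pad (28 mm diameter), 75 mm in front of the jack's origin; 46 mm above the base's underside when down, and it rises up to 32 mm as the handle goes down (53 mm per rad). The first 14 mm take up the gap to the lift foot.
- jack_handle (a joint): Pump handle angle in rad: 0 at rest (sloping up to the rear by 0.35 rad), 0.6 fully down (stop; sloping down to the rear by 0.25 rad). A spring takes it back up when let go. The pivot is 26 mm behind the jack's origin and 80 mm above the base's underside. Holding it fully down takes about 10 N at the pad, downward.
- handle_pad (a point): Middle of the top face of the red pad on the end of the handle (36 mm long, 40 mm wide), 75 mm from the pivot; at rest about 95 mm behind the jack's origin and 110 mm above the base's underside; fully down about 100 mm behind and 66 mm above.
- beaker: Small glass beaker, 46 mm diameter, 59 mm high, a bystander. Origin: centre of its underside.
- timer: White lab timer lying flat, 66 x 64 x 18 mm, a bystander. Origin: centre of its underside.
- stopper: Black rubber stopper, 29 mm diameter, 11 mm high, a bystander. Origin: centre of its underside.

How it is judged:
On the way, in this order (a step that is already met when the one before it is completed fails the run):
1. the turret has clicked over so that the brass puck's cup is at the front (horizontal distance between brass_puck and measuring_station below 0.012 m and (value of joint turret above 0.99 rad or value of joint turret below -0.99 rad) and velocity of joint turret between -0.1 and 0.1 rad/s), for 0.2 s.
2. the jack stands flat on the worktop with its saddle under the lift foot (horizontal distance between each of brass_puck, saddle_top and measuring_station below 0.012 m and (value of joint turret above 0.99 rad or value of joint turret below -0.99 rad) and height (world z) of jack below 0.003 m and angle between jack's own z axis and vertical below 0.05 rad and linear speed of jack below 0.02 m/s and value of joint jack_handle below 0.15 rad), for 0.2 s.
At the end, for the whole second after the job is handed in: The brass puck's cup is at the front in its detent (puck within 12 mm of the station), the jack stands flat with its saddle within 12 mm under the lift foot and carries the cup, the fingers hold the handle down past 0.53 rad (over 2 N), the puck is level and 12 mm up; the changer is not touched (horizontal distance between each of brass_puck, saddle_top and measuring_station below 0.012 m and (value of joint turret above 0.99 rad or value of joint turret below -0.99 rad) and height (world z) of jack below 0.003 m and angle between jack's own z axis and vertical below 0.05 rad and z of brass_puck in the frame of measuring_station above 0.052 m and angle between brass_puck's own z axis and vertical below 0.1 rad and value of joint jack_handle above 0.53 rad and contact force between the fingers and jack above 2 N and (contact force between jack and left_cup above 1.5 N or contact force between jack and right_cup above 1.5 N) and not (contact force between the arm and changer above 0.5 N) and not (contact force between the fingers and changer above 0.5 N)); the arm keeps its last pose, push and grip.
It fails at once if a puck is touched by the fingers (contact force between the fingers and brass_puck above 0.5 N or contact force between the fingers and graphite_puck above 0.5 N).
It fails at once if a puck falls out of its cup (z of any of brass_puck, graphite_puck in the frame of measuring_station below 0.03 m).
It fails at once if the jack is tipped over (angle between jack's own z axis and vertical above 0.6 rad).
It fails at once if the beaker, timer or stopper is disturbed (distance of any of beaker, timer, stopper from where it was at the start of the episode above 0.02 m).
It also fails if it takes over 64 s, if anything falls off the work surface, if the arm or the gripper's body presses on something with over 40 N, if the wrist force passes 120 N, or if a joint passes its speed limit or range.

## Working session

There is one attempt and no reset: what is moved stays moved. The work goes in short steps, Python scripts to look and compute and a shell command to move; the robot and the scene stay as the last step left them, time stands still between calls to the robot, and variables do not carry over. Pictures are saved under pics/ and viewed, at most 10 in all, crops included, and the job is handed in when it is done.

```bash
mkdir -p pics; python3 - <<'E'
from bench import ctrl
import cv2, numpy as np
s=ctrl.get_state(); print(s)
for n in ("scene","top"):
    im,d=ctrl.get_image(n); cv2.imwrite(f"pics/{n}0.png",im); np.savez(f"{n}0.npz",im=im,d=d)
    c=ctrl.camera_info(n); print(n,c)
E
```

```text
{'time': 0.0, 'joint_positions': array([ 1.30608185,  0.32185051, -0.07008504,  1.45168259,  0.02259573,
        1.37077442, -0.05692106]), 'qd': array([-0.0001966 , -0.00059311, -0.00097928, -0.00033557,  0.00066582,
       -0.00039388,  0.00086882]), 'joint_torque': array([-5.38191744e-04, -4.91286349e+01, -4.04133406e-01, -3.12525237e+01,
       -6.38177013e-02,  4.37792810e-02,  1.85533945e-04]), 'position': array([ 0.17867406, -0.62432729,  0.19143988]), 'tool_rot': array([-3.10923697e+00, -4.36294547e-01,  5.64642826e-04]), 'ft_force': array([-0.22211268, -0.34713344,  0.18342068]), 'torque': array([ 0.05110535, -0.02524898,  0.01984609]), 'grip_force': 0.0, 'grip_width': 1.0009121277514688}
scene {'intrinsics': array([[431.43938908,   0.        , 257.88755131],
       [  0.        , 431.43938908, 196.3865805 ],
       [  0.        ,   0.        ,   1.        ]]), 'R': array([[-0.45533778, -0.89027945,  0.00836681],
       [-0.56205183,  0.28015055, -0.77821167],
       [ 0.6904819 , -0.35905175, -0.62794633]]), 't': array([0.32684797, 0.3540621 , 0.94679167])}
top {'intrinsics': array([[427.44128934,   0.        , 251.87768745],
       [  0.        , 427.44128934, 190.14811961],
       [  0.        ,   0.        ,   1.        ]]), 'R': array([[ 0.00413327, -0.99998813, -0.00257872],
       [-0.98237626, -0.00357855, -0.18687985],
       [ 0.1868684 ,  0.0033057 , -0.98237939]]), 't': array([0.0854434 , 0.55735871, 1.06780889])}
```

View pics/top0.png

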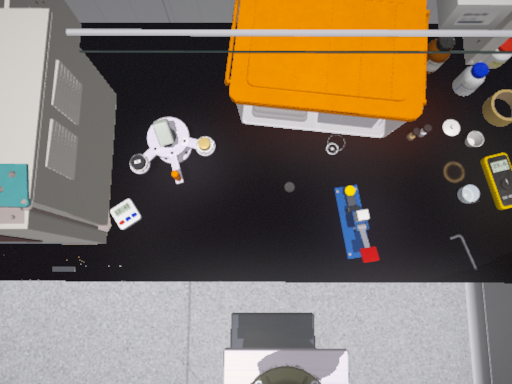

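View pics/scene0.png

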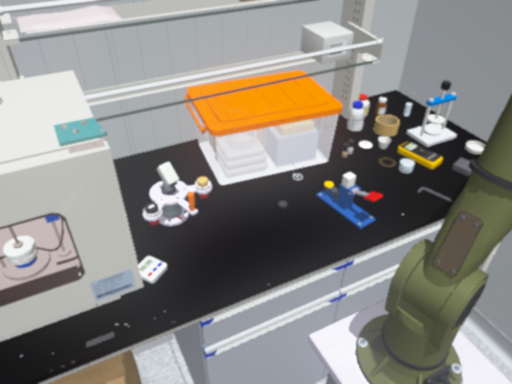

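The top view shows the changer at about (168,140), with the knob at (176,174). The brass puck is in the right cup (205,145) and the graphite puck in the left cup (140,163). The jack's saddle is at (350,190), its block at (362,215) and its pad at (370,255). The timer is at (125,214) and the stopper at (289,187). So the turret has to turn to -1.047, which takes the knob to the robot's left.

```bash
cat > h.py <<'E'
import numpy as np, cv2
from bench import ctrl
def ray(n,px):
    c=ctrl.camera_info(n); K,R,t=c["intrinsics"],c["R"],c["t"]
    return -R.T@t, R.T@np.linalg.inv(K)@np.array([*px,1.])
def onz(n,px,z):
    o,d=ray(n,px); return o+d*(z-o[2])/d[2]
def blobs(im,lo,hi,roi=None,amin=15):
    h=cv2.cvtColor(im,cv2.COLOR_BGR2HSV); m=cv2.inRange(h,np.array(lo),np.array(hi))
    if roi:
        k=np.zeros_like(m); x0,y0,x1,y1=roi; k[y0:y1,x0:x1]=255; m&=k
    n,l,s,c=cv2.connectedComponentsWithStats(m)
    return [(tuple(c[i].round(1)),int(s[i,4]),s[i,:4].tolist()) for i in range(1,n) if s[i,4]>=amin]
E
python3 - <<'E'
from h import *
z=np.load("top0.npz"); im,d=z["im"],z["d"]
def show(name,lo,hi,roi,zz):
    for c,a,b in blobs(im,lo,hi,roi):
        dd=d[int(c[1]),int(c[0])]; o,r=ray("top",c); print(name,c,a,b,"plane",onz("top",c,zz).round(4),"depth",(o+r*dd).round(4))
show("knob",(5,150,120),(18,255,255),(150,155,200,200),.151)
show("brass",(18,90,100),(32,255,255),(190,130,220,160),.118)
show("graph",(0,0,0),(180,255,60),(130,152,150,172),.114)
show("saddle",(22,150,120),(34,255,255),(335,175,365,205),.046)
show("pad",(0,150,100),(4,255,255),(350,235,390,270),.110)
show("block",(0,0,200),(180,60,255),(345,200,375,230),.124)
show("blue",(100,120,60),(125,255,255),(325,170,390,270),.008)
show("timer",(0,0,150),(180,80,255),(105,190,145,235),.018)
show("stopper",(0,0,25),(180,255,80),(278,176,300,198),.011)
show("foot/white",(0,0,130),(180,60,255),(125,110,215,190),.093)
for p in [(333,147),(470,194),(475,139),(168,130),(164,133)]:
    print(p,onz("top",p,0).round(3),(lambda o,r:o+r*d[p[1],p[0]])(*ray("top",p)).round(3))
a=cv2.resize(im[105:235,100:230],(520,520),interpolation=2); b=cv2.resize(im[170:275,315:400],(0,0),fx=3.3,fy=5,interpolation=2)[:520]
cv2.imwrite("pics/c1.png",np.hstack([a,cv2.resize(im[170:275,310:379],(260,395))[:].copy() if 0 else cv2.copyMakeBorder(cv2.resize(im[170:275,320:390],(273,410),interpolation=2),0,110,0,0,0)]))
E
```

```text
knob (np.float64(175.7), np.float64(175.8)) 41 [171, 171, 10, 9] plane [0.5728 0.2705 0.151 ] depth [0.5729 0.2706 0.1504]
brass (np.float64(204.1), np.float64(142.6)) 83 [199, 138, 11, 12] plane [0.6661 0.2083 0.118 ] depth [0.6663 0.2084 0.1174]
graph (np.float64(134.2), np.float64(153.2)) 32 [130, 152, 14, 6] plane [0.639  0.3842 0.114 ] depth [0.6702 0.4164 0.0025]
saddle (np.float64(349.4), np.float64(190.2)) 89 [345, 185, 10, 11] plane [ 0.5591 -0.1694  0.046 ] depth [ 0.5591 -0.1695  0.0457]
pad (np.float64(369.5), np.float64(254.8)) 186 [361, 247, 18, 16] plane [ 0.3883 -0.1971  0.11  ] depth [ 0.3883 -0.1969  0.1109]
block (np.float64(362.6), np.float64(214.7)) 111 [357, 210, 12, 11] plane [ 0.4839 -0.1812  0.124 ] depth [ 0.4838 -0.181   0.1248]
blue (np.float64(348.5), np.float64(225.6)) 981 [334, 186, 36, 73] plane [ 0.4696 -0.1719  0.008 ] depth [ 0.4674 -0.1674  0.0284]
blue (np.float64(357.9), np.float64(198.8)) 81 [355, 189, 8, 20] plane [ 0.5427 -0.2002  0.008 ] depth [ 0.543  -0.2008  0.0058]
timer (np.float64(124.7), np.float64(213.4)) 572 [110, 198, 31, 32] plane [0.499  0.4281 0.018 ] depth [0.4991 0.4283 0.0172]
timer (np.float64(107.6), np.float64(224.4)) 56 [105, 213, 6, 19] plane [0.4693 0.4719 0.018 ] depth [0.4671 0.4649 0.0386]
stopper (np.float64(288.4), np.float64(186.5)) 413 [278, 176, 22, 22] plane [ 0.5754 -0.0117  0.011 ] depth [ 0.576  -0.0119  0.0082]
foot/white (np.float64(170.9), np.float64(144.4)) 2223 [129, 116, 86, 68] plane [0.6687 0.2968 0.093 ] depth [0.6546 0.2875 0.1396]
foot/white (np.float64(137.0), np.float64(161.1)) 30 [134, 159, 7, 5] plane [0.624  0.3819 0.093 ] depth [0.6175 0.3749 0.118 ]
(333, 147) [ 0.691 -0.139  0.   ] [ 0.691 -0.139 -0.002]
(470, 194) [ 0.558 -0.51   0.   ] [ 0.553 -0.494  0.03 ]
(475, 139) [ 0.715 -0.538 -0.   ] [ 0.711 -0.531  0.012]
(168, 130) [0.739 0.325 0.   ] [0.681 0.289 0.172]
(164, 133) [0.73  0.336 0.   ] [0.674 0.299 0.17 ]
```

View pics/c1.png

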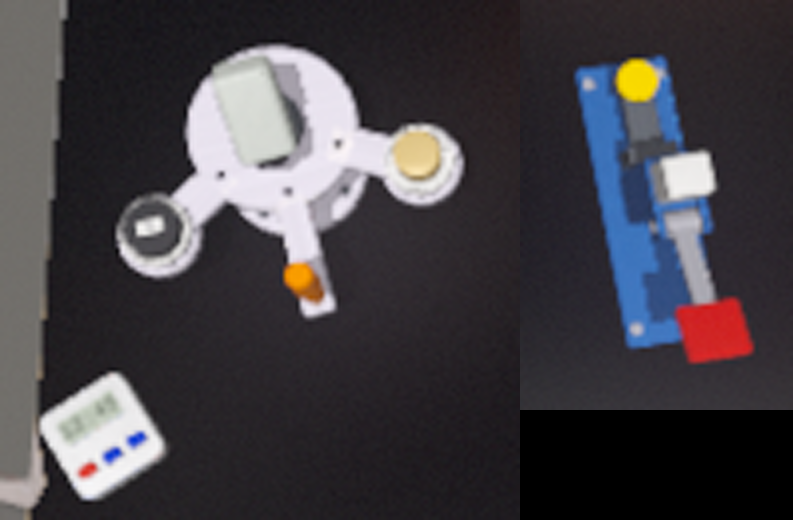

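The crop confirms the layout. The cup rims centre at about (205.75,146) for brass and (140,164) for graphite.

```bash
python3 - <<'E'
from h import *
from scipy.optimize import least_squares
pts=[("top",(175.7,175.8),.151),("top",(205.75,146),.105),("top",(140,164),.105)]
P=np.array([onz(*p)[:2] for p in pts]); print(P.round(4))
z=np.load("scene0.npz"); im=z["im"]
for n,lo,hi,roi,zz in [("knob",(5,150,120),(18,255,255),(180,185,205,220),.133),("saddle",(22,150,120),(34,255,255),(318,175,340,195),.044),("brass",(18,90,100),(32,255,255),(195,172,215,195),.113)]:
    for c,a,b in blobs(im,lo,hi,roi): print(n,c,a,b,onz("scene",c,zz).round(4))
rot=lambda a:np.array([np.cos(a),np.sin(a)])
def model(p,tu=0):
    x,y,w=p   # w yaw of changer x axis; front = w+pi
    f=w+np.pi
    return np.array([[x,y]+.115*rot(f),[x,y]+.1*rot(f+np.pi/3),[x,y]+.1*rot(f-np.pi/3)])
r=least_squares(lambda p:(model(p)-P).ravel(),[.67,.29,.2]); print(r.x.round(4),np.degrees(r.x[2]),(r.fun*1e3).round(1))
x,y,w=r.x;A=r.x[:2]
for d in (.1,.175,.275,.27): print(d,(A-d*rot(w)).round(4))
E
```

```text
[[0.5728 0.2705]
 [0.6611 0.2054]
 [0.6133 0.3705]]
knob (np.float64(191.3), np.float64(200.0)) 90 [188, 193, 7, 17] [0.5674 0.2784 0.133 ]
saddle (np.float64(328.5), np.float64(183.7)) 61 [324, 180, 10, 8] [ 0.5567 -0.1679  0.044 ]
brass (np.float64(202.1), np.float64(179.9)) 79 [197, 176, 11, 10] [0.6643 0.2112 0.113 ]
[0.6846 0.3019 0.279 ] 15.98276782990981 [ 1.3 -0.3 -0.7 -0.6 -0.6  0.9]
0.1 [0.5885 0.2744]
0.175 [0.5164 0.2537]
0.275 [0.4203 0.2262]
0.27 [0.4251 0.2275]
```

```bash
cat > go.py <<'E'
import sys,json
from h import *
from scipy.spatial.transform import Rotation as Ro
def plan(wps,yaw=None):
    s=ctrl.get_state(); R=Ro.from_rotvec(s["tool_rot"]).as_matrix(); p=s["position"]
    print("t",round(s["time"],2),"p",p.round(4),"F",s["ft_force"].round(1),"g",round(s["grip_width"]*.087,4),round(s["grip_force"],1),
      "xyaw",np.degrees(np.arctan2(R[1,0],R[0,0])).round(2),"tilt",np.degrees(np.arccos(-R[2,2])).round(2),"q",s["joint_positions"].round(2))
    for w in wps:
        d=R.T@(np.array(w)-p); n=int(np.ceil(np.linalg.norm(d)/.0615)); print("to",w,"delta tool mm",(d*1e3).round(1),"rows",n,"each",(d/max(n,1)*1e3).round(1)); p=np.array(w)
if __name__=="__main__": plan(json.loads(sys.argv[1]))
E
python3 go.py '[[0.2,-0.6,0.25],[0.45,-0.35,0.25],[0.583,0.239,0.22],[0.583,0.239,0.136]]'
```

```text
t 0.1 p [ 0.1787 -0.6244  0.1916] F [0.5 0.1 0.6] g 0.087 0.0 xyaw 15.98 tilt 0.1 q [ 1.31  0.32 -0.07  1.45  0.02  1.37 -0.06]
to [0.2, -0.6, 0.25] delta tool mm [ 27.2 -17.7 -58.4] rows 2 each [ 13.6  -8.8 -29.2]
to [0.45, -0.35, 0.25] delta tool mm [ 3.092e+02 -1.715e+02  3.000e-01] rows 6 each [ 51.5 -28.6   0. ]
to [0.583, 0.239, 0.22] delta tool mm [ 290.  -529.6   30.9] rows 10 each [ 29.  -53.    3.1]
to [0.583, 0.239, 0.136] delta tool mm [ 0.   0.1 84. ] rows 2 each [ 0.   0.1 42. ]
```

```bash
python3 -m handwheel '[[0,0.0136,-0.0088,-0.0292,0,0,0],[0,0.0136,-0.0088,-0.0292,0,0,0],[0,0.0515,-0.0286,0,0,0,0],[0,0.0515,-0.0286,0,0,0,0],[0,0.0515,-0.0286,0,0,0,0],[0,0.0515,-0.0286,0,0,0,0],[0,0.0515,-0.0286,0,0,0,0],[0,0.0515,-0.0286,0,0,0,0]]'
python3 go.py '[[0.583,0.239,0.22],[0.583,0.239,0.136]]'
```

```text
time: 1.1
position: [0.4509, -0.3489, 0.2506]
tool_rot: [3.111, 0.436, -0.001]
ft_force: [0.8, -0.1, 0.6]
grip_width: 0.174
grip_force: 0.0
t 1.1 p [ 0.4509 -0.3489  0.2506] F [ 0.8 -0.1  0.6] g 0.0152 0.0 xyaw 15.96 tilt 0.02 q [ 0.9   0.15 -0.33  1.56  0.05  1.45 -0.72]
to [0.583, 0.239, 0.22] delta tool mm [ 288.7 -528.9   30.6] rows 10 each [ 28.9 -52.9   3.1]
to [0.583, 0.239, 0.136] delta tool mm [ 0.  0. 84.] rows 2 each [ 0.  0. 42.]
```

```bash
python3 -m handwheel '[[0,0.0289,-0.0529,0.003,0,0,0],[0,0.0289,-0.0529,0.003,0,0,0],[0,0.0289,-0.0529,0.003,0,0,0],[0,0.0289,-0.0529,0.003,0,0,0],[0,0.0289,-0.0529,0.003,0,0,0],[0,0.0289,-0.0529,0.003,0,0,0],[0,0.0289,-0.0529,0.003,0,0,0],[0,0.0289,-0.0529,0.003,0,0,0],[0,0.0289,-0.0529,0.003,0,0,0],[0,0.0289,-0.0529,0.003,0,0,0],[0,0,0,0,0,0,0]]'
python3 go.py '[[0.583,0.239,0.22],[0.583,0.239,0.136]]'
```

```text
time: 2.48
position: [0.5798, 0.2446, 0.2194]
tool_rot: [-3.105, -0.451, 0.005]
ft_force: [-0.0, -0.3, -0.1]
grip_width: 0.009
grip_force: 0.0
t 2.48 p [0.5798 0.2446 0.2194] F [-0.  -0.3 -0.1] g 0.0008 0.0 xyaw 16.54 tilt 0.31 q [ 0.16  0.36 -0.77  1.44  0.24  1.44 -1.9 ]
to [0.583, 0.239, 0.22] delta tool mm [ 1.5  6.2 -0.6] rows 1 each [ 1.5  6.2 -0.6]
to [0.583, 0.239, 0.136] delta tool mm [ 0.2  0.4 84. ] rows 2 each [ 0.1  0.2 42. ]
```

```bash
python3 -m handwheel '[[0,0.0015,0.006,0,0,0,-0.5],[0,0,0,0.03,0,0,0],[0,0,0,0.03,0,0,0],[0,0,0,0.024,0,0,0],[0,0,0,0,0,0,0]]'
python3 go.py '[[0.583,0.239,0.136]]'
python3 -m handwheel '[[0,0,-0.007,0,0,0,0],[0,0.0003,-0.008,0,0,0,0],[0,0.0008,-0.008,0,0,0,0],[0,0.0014,-0.0079,0,0,0,0],[0,0.0019,-0.0078,0,0,0,0],[0,0.0025,-0.0076,0,0,0,0]]'
```

```text
time: 3.1
position: [0.5849, 0.2282, 0.1351]
tool_rot: [3.107, 0.444, -0.006]
ft_force: [-0.4, 0.2, 0.1]
grip_width: 0.003
grip_force: 0.0
t 3.1 p [0.5849 0.2282 0.1351] F [-0.4  0.2  0.1] g 0.0002 0.0 xyaw 16.26 tilt 0.25 q [ 0.17  0.4  -0.75  1.56  0.28  1.29 -1.9 ]
to [0.583, 0.239, 0.136] delta tool mm [  1.2 -10.9  -0.9] rows 1 each [  1.2 -10.9  -0.9]
time: 3.85
position: [0.5788, 0.2793, 0.1369]
tool_rot: [3.109, 0.451, -0.0]
ft_force: [0.2, 0.3, -0.8]
grip_width: 0.005
grip_force: 0.0
```

```bash
cat > kn.py <<'E'
from h import *
im,d=ctrl.get_image("top"); im2,_=ctrl.get_image("scene")
np.savez("last.npz",t=im,s=im2)
A=np.array([.6846,.3019])
for n,i,lo,roi,z in [("top",im,(5,150,120),(130,110,215,200),.15),("scene",im2,(5,150,120),(130,150,230,230),.133),("topbrass",im,(18,90,100),(130,110,230,200),.118)]:
    for c,a,b in blobs(i,lo,(18 if z!=.118 else 32,255,255),roi):
        p=onz(n[:3] if n[0]=="t" else n,c,z)[:2]; v=p-A; print(n,c,a,p.round(4),"r",np.linalg.norm(v).round(4),"ang from front deg",(np.degrees(np.arctan2(v[1],v[0]))%360-195.98).round(1))
E
python3 kn.py; python3 go.py '[]'
```

```text
scene (np.float64(191.3), np.float64(200.1)) 97 [0.567  0.2786] r 0.1199 ang from front deg -4.8
topbrass (np.float64(205.9), np.float64(142.8)) 58 [0.6656 0.2037] r 0.1 ang from front deg 63.1
t 3.95 p [0.5784 0.2801 0.1369] F [-0.8  0.7  0.1] g 0.0003 0.0 xyaw 16.57 tilt 0.05 q [ 0.09  0.44 -0.76  1.52  0.31  1.3  -1.99]
```

```bash
python3 - <<'E'
import numpy as np,cv2
z=np.load("last.npz"); a=z["t"][100:240,100:240]; b=z["s"][130:250,120:260]
cv2.imwrite("pics/k1.png",np.hstack([cv2.resize(a,(400,400),interpolation=2),cv2.resize(b,(400,400),interpolation=2)]))
E
```

```text
(no output)
```

View pics/k1.png

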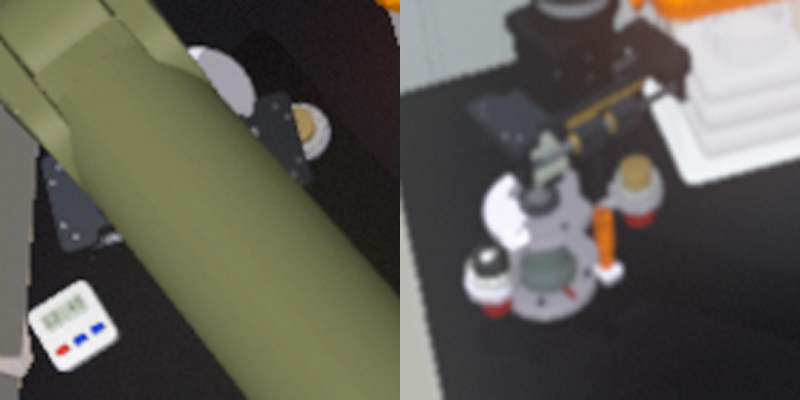

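```bash
python3 - <<'E'
from h import *
for n in("scene","top"):
    c=ctrl.camera_info(n)
    for X in [(.578,.280,.137),(.578,.28,.206),(.578,.28,.26),(.574,.270,.151),(.6846,.3019,.195),(.6846,.3019,0)]:
        v=c["intrinsics"]@(c["R"]@np.array(X)+c["t"]); print(n,X,(v[:2]/v[2]).round(1),v[2].round(3))
s0=np.load("scene0.npz")
im,d=ctrl.get_image("scene")
for p in [(191,200),(191,195),(172,186),(196,172),(170,178),(171,192)]:
    o,r=ray("scene",p); print(p,im[p[1],p[0]],(o+r*d[p[1],p[0]]).round(3),"before",(o+r*s0["d"][p[1],p[0]]).round(3))
E
```

```text
scene (0.578, 0.28, 0.137) [189.2 196.8] 1.159
scene (0.578, 0.28, 0.206) [186.8 176. ] 1.116
scene (0.578, 0.28, 0.26) [184.7 158.6] 1.082
scene (0.574, 0.27, 0.151) [192.8 192.5] 1.151
scene (0.6846, 0.3019, 0.195) [166.4 160.9] 1.189
scene (0.6846, 0.3019, 0) [174.4 214.1] 1.311
top (0.578, 0.28, 0.137) [172.9 174.9] 1.042
top (0.578, 0.28, 0.206) [167.3 168.2] 0.974
top (0.578, 0.28, 0.26) [162.4 162.3] 0.921
top (0.574, 0.27, 0.151) [175.9 175.3] 1.028
top (0.6846, 0.3019, 0.195) [160.8 125.2] 1.005
top (0.6846, 0.3019, 0) [175.6 148.6] 1.197
(191, 200) [ 29 111 211] [0.568 0.279 0.133] before [0.569 0.279 0.132]
(191, 195) [ 36 105 194] [0.569 0.277 0.149] before [0.571 0.277 0.147]
(172, 186) [80 75 74] [0.65  0.305 0.133] before [0.652 0.304 0.131]
(196, 172) [51 49 56] [ 0.863  0.165 -0.001] before [ 0.866  0.164 -0.003]
(170, 178) [115 109 105] [0.53  0.335 0.249] before [0.658 0.305 0.155]
(171, 192) [79 74 72] [0.671 0.305 0.097] before [0.669 0.306 0.098]
```

```bash
python3 - <<'E'
from h import *
im,d=ctrl.get_image("scene")
for r in range(150,212,4):
    print(r,[tuple((lambda o,q:((o+q*d[r,c])*1e3).astype(int))(*ray("scene",(c,r)))) and ",".join(map(str,(lambda o,q:((o+q*d[r,c])*1e3).astype(int))(*ray("scene",(c,r))))) for c in range(176,208,5)])
w,wd=ctrl.get_image("wrist"); cv2.imwrite("pics/w1.png",np.hstack([cv2.resize(im[130:230,130:260],(390,300),interpolation=2),cv2.resize(w,(400,300))]))
E
```

```text
150 ['544,308,312', '549,294,305', '557,280,297', '561,266,291', '618,235,249', '572,237,276', '567,225,276']
154 ['546,308,300', '559,293,288', '555,281,287', '556,269,283', '559,255,277', '566,240,269', '915,105,23']
158 ['547,309,289', '547,297,285', '553,283,278', '553,271,274', '560,256,265', '940,116,-4', '927,102,0']
162 ['543,312,280', '547,299,274', '550,285,268', '557,270,259', '556,258,256', '546,248,259', '907,110,-3']
166 ['543,313,269', '547,300,262', '548,287,258', '541,276,259', '546,262,252', '552,247,243', '880,120,0']
170 ['557,311,248', '535,304,259', '540,291,252', '542,277,247', '545,263,240', '869,144,-3', '861,128,-2']
174 ['534,318,252', '538,305,246', '536,293,243', '571,270,213', '850,169,0', '843,154,0', '840,137,-3']
178 ['655,289,151', '580,295,202', '565,286,209', '571,271,201', '832,176,-2', '670,211,115', '666,198,114']
182 ['650,291,141', '711,261,90', '562,288,199', '567,273,191', '680,225,98', '651,219,116', '651,204,111']
186 ['699,281,90', '687,269,94', '570,287,181', '569,274,177', '658,233,102', '651,220,102', '651,205,97']
190 ['682,287,89', '673,275,91', '569,288,168', '661,248,90', '653,236,92', '647,222,91', '643,209,89']
194 ['664,293,89', '654,281,92', '652,267,88', '573,275,148', '749,207,-1', '662,219,64', '659,204,61']
198 ['646,299,89', '636,287,92', '743,243,0', '567,278,139', '731,214,-2', '723,200,-1', '719,185,-4']
202 ['633,304,86', '620,293,92', '615,280,90', '569,279,124', '713,221,-3', '704,208,-1', '697,194,-1']
206 ['664,298,46', '611,297,85', '596,286,92', '571,279,109', '692,229,-1', '685,215,-1', '679,201,-2']
210 ['669,298,26', '675,282,15', '588,290,86', '571,281,95', '573,266,88', '666,222,0', '662,207,-2']
```

View pics/w1.png

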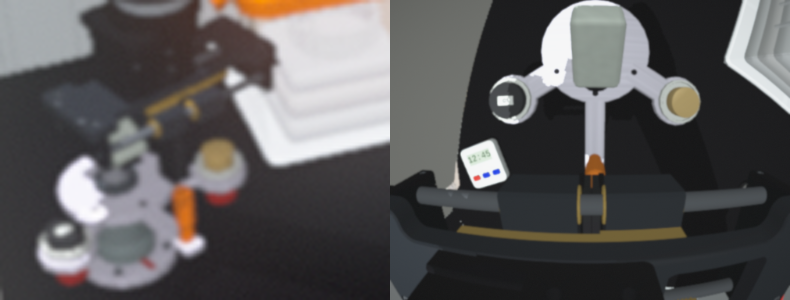

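```bash
python3 - <<'E'
from h import *
im,d=ctrl.get_image("scene")
for r in range(184,198):
    print(r,[",".join(map(str,(lambda o,q:((o+q*d[r,c])*1e3).astype(int))(*ray("scene",(c,r))))) for c in range(183,195,1)])
s=ctrl.get_state();c=ctrl.camera_info("wrist");print(s["position"],-c["R"].T@c["t"],c["R"].round(3),c["intrinsics"])
w,wd=ctrl.get_image("wrist")
K=c["intrinsics"]
# fisheye depth to world of column through fingers (native pixels)
def wpt(u,v):
    x,y=(u-K[0,2]),(v-K[1,2]); r=np.hypot(x,y); th=r/K[0,0]; dr=np.array([np.sin(th)*x/r,np.sin(th)*y/r,np.cos(th)]); return c["R"].T@(dr/dr[2]*wd[v,u]-c["t"])
for v in range(190,300,6): print(v,[w[v,u].tolist()+(wpt(u,v)*1e3).astype(int).tolist() for u in (256,264,272)])
E
```

```text
184 ['580,291,182', '577,290,183', '572,288,187', '565,288,191', '565,285,190', '565,282,189', '568,279,186', '573,275,181', '569,273,183', '568,271,183', '808,196,-4', '809,192,-6']
185 ['583,291,176', '576,290,181', '574,288,181', '567,287,186', '566,285,186', '563,283,187', '569,279,182', '568,276,182', '573,272,177', '568,271,180', '679,235,92', '676,233,93']
186 ['585,291,172', '579,290,175', '573,289,179', '570,287,180', '566,285,183', '561,284,186', '568,279,179', '569,277,178', '569,274,177', '570,271,175', '674,237,92', '672,234,93']
187 ['585,291,169', '581,290,171', '573,289,176', '571,287,177', '565,286,180', '567,283,178', '568,280,177', '569,277,175', '573,273,171', '569,271,172', '568,269,173', '669,236,92']
188 ['587,291,164', '584,289,165', '574,289,172', '570,287,174', '567,286,176', '564,284,177', '568,280,173', '571,276,170', '569,275,171', '571,271,168', '570,269,168', '667,237,90']
189 ['676,267,90', '675,265,90', '574,289,168', '573,287,169', '567,286,173', '565,284,173', '569,280,169', '569,277,168', '573,274,164', '570,272,165', '661,242,92', '662,239,90']
19
[... 2777 characters left out ...]
, 76, 611, 285, 253], [73, 94, 102, 612, 283, 253]]
262 [[89, 85, 80, 610, 287, 256], [89, 85, 81, 610, 285, 255], [79, 98, 105, 610, 282, 253]]
268 [[88, 85, 80, 608, 286, 255], [88, 85, 80, 608, 284, 255], [76, 97, 104, 609, 282, 255]]
274 [[74, 72, 68, 605, 286, 254], [74, 72, 67, 605, 283, 254], [67, 94, 105, 606, 281, 253]]
280 [[45, 45, 43, 580, 279, 216], [47, 46, 45, 582, 275, 216], [57, 99, 115, 605, 281, 255]]
286 [[46, 44, 45, 578, 278, 217], [48, 45, 45, 579, 274, 216], [44, 70, 80, 593, 276, 238]]
292 [[47, 44, 44, 575, 277, 217], [47, 45, 45, 576, 274, 217], [35, 32, 30, 591, 275, 239]]
298 [[48, 57, 60, 571, 276, 216], [49, 58, 62, 573, 273, 217], [57, 98, 114, 603, 281, 262]]
```

The fingers' real tips end at about z 0.163 in both depth views, while the reported TCP is at 0.137, so they passed over the knob (top 0.151). I'll back off to the right, go lower, then push again.

```bash
python3 -m handwheel '[[0,-0.004,0.018,0,0,0,0],[0,0,0.020,0,0,0,0],[0,0,0,0,0,0,0],[0,0,0,0.013,0,0,0],[0,0,0,0.013,0,0,0],[0,0,0,0,0,0,0]]'
python3 go.py '[]'
python3 -m handwheel '[[0,0,-0.007,0,0,0,0],[0,0,-0.006,0,0,0,0],[0,0.0003,-0.008,0,0,0,0],[0,0.0008,-0.008,0,0,0,0]]'; python3 kn.py
```

```text
time: 4.95
position: [0.5842, 0.2411, 0.1088]
tool_rot: [3.108, 0.452, -0.005]
ft_force: [-0.2, -0.9, 0.2]
grip_width: 0.004
grip_force: 0.0
t 4.95 p [0.5842 0.2411 0.1088] F [-0.2 -0.9  0.2] g 0.0004 0.0 xyaw 16.55 tilt 0.2 q [ 0.15  0.44 -0.75  1.58  0.31  1.25 -1.93]
time: 5.45
position: [0.5784, 0.2694, 0.1111]
tool_rot: [3.108, 0.45, -0.0]
ft_force: [-0.1, -2.2, 0.8]
grip_width: 0.007
grip_force: 0.8
scene (np.float64(186.7), np.float64(202.2)) 87 [0.5641 0.2926] r 0.1208 ang from front deg -11.6
```

```bash
python3 -m handwheel '[[0,0.0014,-0.0079,0,0,0,0],[0,0.0019,-0.0078,0,0,0,0],[0,0.0025,-0.0076,0,0,0,0],[0,0.003,-0.0074,0,0,0,0],[0,0.0035,-0.0072,0,0,0,0],[0,0.004,-0.007,0,0,0,0]]'; python3 go.py '[]'; python3 kn.py
```

```text
time: 6.3
position: [0.5817, 0.3183, 0.1111]
tool_rot: [-3.108, -0.451, -0.001]
ft_force: [-0.1, 0.3, -0.3]
grip_width: 0.005
grip_force: 0.1
t 6.3 p [0.5817 0.3183 0.1111] F [-0.1  0.3 -0.3] g 0.0004 0.1 xyaw 16.5 tilt 0.08 q [ 0.01  0.5  -0.75  1.5   0.35  1.28 -2.06]
scene (np.float64(167.9), np.float64(206.6)) 81 [0.569  0.3428] r 0.1227 ang from front deg -35.5
topbrass (np.float64(194.8), np.float64(160.9)) 71 [0.6185 0.2303] r 0.0974 ang from front deg 31.3
```

```bash
python3 -m handwheel '[[0,0.0045,-0.0067,0,0,0,0],[0,0.0049,-0.0063,0,0,0,0],[0,0,0,0,0,0,0],[0,0,0,0,0,0,0]]'; python3 kn.py;python3 -m handwheel '[[0,-0.015,0.015,0,0,0,0],[0,-0.01,0.01,-0.03,0,0,0],[0,0,0.02,-0.05,0,0,0],[0,-0.06,0,-0.01,0,0,0],[0,-0.04,0.04,0,0,0,0],[0,0,0,0,0,0,0]]'; python3 kn.py; python3 go.py '[[0.47,-0.05,0.22],[0.4845,-0.1810,0.22]]'
```

```text
time: 6.9
position: [0.5868, 0.3319, 0.1108]
tool_rot: [3.109, 0.45, -0.0]
ft_force: [0.1, 1.5, -0.1]
grip_width: 0.004
grip_force: 0.0
scene (np.float64(148.1), np.float64(206.5)) 101 [0.5925 0.3891] r 0.1268 ang from front deg -59.4
time: 7.75
position: [0.4903, 0.2099, 0.2009]
tool_rot: [3.105, 0.44, 0.0]
ft_force: [0.4, 0.8, -0.1]
grip_width: 0.008
grip_force: 0.0
scene (np.float64(147.6), np.float64(206.0)) 92 [0.5951 0.3897] r 0.1254 ang from front deg -60.4
t 7.85 p [0.4916 0.2142 0.2014] F [-0.3  0.4  0. ] g 0.0007 0.0 xyaw 16.36 tilt 0.1 q [ 0.29  0.13 -0.81  1.7   0.1   1.35 -1.82]
to [0.47, -0.05, 0.22] delta tool mm [-95.1 247.5 -18.5] rows 5 each [-19.   49.5  -3.7]
to [0.4845, -0.181, 0.22] delta tool mm [-2.300e+01  1.298e+02  1.000e-01] rows 3 each [-7.7 43.3  0. ]
```

```bash
python3 -m handwheel '[[0.06,-0.019,0.0495,-0.0037,0,0,0],[0.06,-0.019,0.0495,-0.0037,0,0,0],[0.06,-0.019,0.0495,-0.0037,0,0,0],[0.06,-0.019,0.0495,-0.0037,0,0,0],[0.06,-0.019,0.0495,-0.0037,0,0,0],[0.06,-0.008,0.043,0,0,0,0],[0.06,-0.008,0.043,0,0,0,0],[0.06,-0.008,0.043,0,0,0,0],[0.06,0,0,0,0,0,7.3],[0.06,0,0,0.04,0,0,0],[0.06,0,0,0,0,0,0]]'; python3 go.py '[[0.4845,-0.181,0.18]]'
python3 - <<'E'
from h import *
im,d=ctrl.get_image("scene"); t,td=ctrl.get_image("top"); w,wd=ctrl.get_image("wrist")
c=ctrl.camera_info("scene")
v=c["intrinsics"]@(c["R"]@np.array([.4845,-.181,.15])+c["t"]); u=(v[:2]/v[2]).astype(int); print(u)
x,y=u; a=cv2.resize(im[y-50:y+50,x-60:x+60],(400,333),interpolation=2); b=cv2.resize(w,(400,300)); cv2.imwrite("pics/j1.png",np.hstack([a[:300],b]))
# world heights of near-jack points in scene
ys,xs=np.mgrid[y-50:y+50,x-60:x+60]; o,_=ray("scene",(0,0)); K=c["intrinsics"]
D=np.stack([(xs-K[0,2])/K[0,0],(ys-K[1,2])/K[1,1],np.ones(xs.shape)],-1)*d[y-50:y+50,x-60:x+60,None]
P=(D-c["t"])@c["R"]; g=P.reshape(-1,3); m=(abs(g[:,0]-.4845)<.03)&(abs(g[:,1]+.181)<.075)&(g[:,2]>.126)
for lo in np.arange(.126,.23,.006):
    q=g[m&(g[:,2]>=lo)&(g[:,2]<lo+.006)]
    print(lo.round(3),len(q), np.unique((q[:,1]*100).round()).astype(int).tolist() if len(q) else "")
E
```

```text
time: 9.22
position: [0.4827, -0.1783, 0.1766]
tool_rot: [-3.128, -0.254, 0.008]
ft_force: [0.6, 0.1, 0.7]
grip_width: 0.687
grip_force: 0.0
t 9.22 p [ 0.4827 -0.1783  0.1766] F [0.6 0.1 0.7] g 0.0597 0.0 xyaw 9.29 tilt 0.37 q [ 0.72  0.07 -0.43  1.79  0.03  1.3  -1.13]
to [0.4845, -0.181, 0.18] delta tool mm [ 1.3  3.  -3.5] rows 1 each [ 1.3  3.  -3.5]
[350 166]
0.126 0 
0.132 0 
0.138 0 
0.144 0 
0.15 0 
0.156 0 
0.162 0 
0.168 0 
0.174 0 
0.18 0 
0.186 0 
0.192 0 
0.198 2 [-21]
0.204 25 [-21, -20, -15, -14]
0.21 29 [-22, -21, -20, -15, -14]
0.216 27 [-21, -20, -15, -14]
0.222 27 [-21, -20, -15, -14]
0.228 27 [-21, -20, -15, -14, -13]
```

View pics/j1.png

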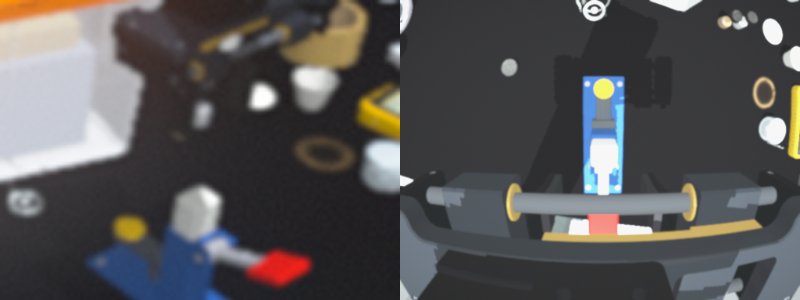

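Tips are again about 26 mm above the reported TCP. The image shows the fingers straddling the white block. I'll lower so the tips reach z≈0.093, then grip.

```bash
python3 -m handwheel '[[0.06,0.0015,0.003,0,0,0,0.2],[0.06,0,0,0.03,0,0,0],[0.06,0,0,0.03,0,0,0],[0.06,0,0,0.03,0,0,0],[0.06,0,0,0.019,0,0,0],[0.06,0,0,0,0,0,0]]'; python3 go.py '[[0.4845,-0.181,0.067]]'
```

```text
time: 10.12
position: [0.4852, -0.1824, 0.0699]
tool_rot: [-3.131, -0.246, 0.002]
ft_force: [0.0, -0.7, 0.4]
grip_width: 0.689
grip_force: 0.0
t 10.12 p [ 0.4852 -0.1824  0.0699] F [ 0.  -0.7  0.4] g 0.0599 0.0 xyaw 8.97 tilt 0.1 q [ 0.71  0.17 -0.43  1.91  0.08  1.08 -1.17]
to [0.4845, -0.181, 0.067] delta tool mm [-0.5 -1.5  2.9] rows 1 each [-0.5 -1.5  2.9]
```

```bash
python3 -m handwheel '[[0.06,0,-0.001,0.002,0,0,0],[0.0,0,0,0,0,0,0],[0.0,0,0,0,0,0,0],[0.0,0,0,0,0,0,0],[0,0,0,0,0,0,0],[0,0,0,0,0,0,0]]' 45; python3 -m handwheel '[[0,0,0,-0.008,0,0,0],[0,0,0,-0.008,0,0,0],[0,0,0,0,0,0,0]]'; python3 go.py '[[0.4203,0.2262,0.09]]'
python3 - <<'E'
from h import *
im,d=ctrl.get_image("scene")
for c,a,b in blobs(im,(100,150,60),(125,255,255),(290,160,400,240)): print(c,a,b)
for c,a,b in blobs(im,(22,150,120),(34,255,255),(300,165,350,200)): print("saddle",c,[(lambda o,r:(o+r*d[int(c[1]),int(c[0])]).round(4))(*ray("scene",c))])
E
```

```text
time: 10.88
position: [0.4856, -0.1816, 0.0686]
tool_rot: [3.132, 0.246, 0.0]
ft_force: [-0.2, 0.4, 1.5]
grip_width: 0.34
grip_force: 45.0
time: 11.25
position: [0.4857, -0.1816, 0.0847]
tool_rot: [3.132, 0.246, 0.001]
ft_force: [-1.0, -0.7, -7.9]
grip_width: 0.343
grip_force: 45.0
t 11.25 p [ 0.4857 -0.1816  0.0847] F [-1.  -0.7 -7.9] g 0.0298 45.0 xyaw 8.97 tilt 0.03 q [ 0.71  0.15 -0.43  1.9   0.07  1.11 -1.16]
to [0.4203, 0.2262, 0.09] delta tool mm [  -1.  -413.    -5.4] rows 7 each [ -0.1 -59.   -0.8]
(np.float64(348.9), np.float64(203.8)) 907 [321, 182, 56, 43]
saddle (np.float64(329.0), np.float64(180.0)) [array([ 0.5542, -0.1659,  0.0609])]
```

```bash
python3 -m handwheel '[[0,-0.02,0,0,0,0,0],[0,0,-0.03,0,0,0,0],[0,0,-0.05,0,0,0,0],[0,0,-0.05,0,0,0,0],[0,0,-0.05,0,0,0,0],[0,0,-0.05,0,0,0,0],[0,0,-0.05,0,0,0,0],[0,0,-0.05,0,0,0,0],[0,0,-0.05,0,0,0,0],[0,0,-0.03,0,0,0,-3.5],[0,0,0,0,0,0,-3.5],[0,0,0,0,0,0,0]]'; python3 go.py '[[0.4203,0.2262,0.075],[0.5164,0.2537,0.075]]'
python3 - <<'E'
from h import *
im,d=ctrl.get_image("top"); np.savez("last.npz",t=im,d=d)
for c,a,b in blobs(im,(22,150,120),(34,255,255),(150,140,240,260)): print("saddle?",c,a,onz("top",c,.062).round(4))
for c,a,b in blobs(im,(18,90,100),(34,255,255),(160,140,230,200)): print("brass?",c,a,onz("top",c,.118).round(4))
E
```

```text
time: 12.8
position: [0.4013, 0.2203, 0.0841]
tool_rot: [3.11, 0.437, -0.001]
ft_force: [-0.2, 0.4, -8.3]
grip_width: 0.341
grip_force: 45.0
t 12.8 p [0.4013 0.2203 0.0841] F [-0.2  0.4 -8.3] g 0.0296 45.0 xyaw 15.99 tilt 0.05 q [ 0.31  0.04 -0.88  2.02  0.04  1.1  -1.87]
to [0.4203, 0.2262, 0.075] delta tool mm [19.9 -0.5  9.1] rows 1 each [19.9 -0.5  9.1]
to [0.5164, 0.2537, 0.075] delta tool mm [100.    0.   -0.1] rows 2 each [50.  0. -0.]
saddle? (np.float64(194.8), np.float64(219.8)) 32 [0.4773 0.2337 0.062 ]
brass? (np.float64(174.8), np.float64(169.3)) 47 [0.5967 0.2795 0.118 ]
```

```bash
python3 -m handwheel '[[0,0.01,0,0.006,0,0,0],[0,0.02,0,0.005,0,0,0],[0,0.025,0,0,0,0,0],[0,0.005,0,0,0,0,0],[0,0,0,0,0,0,0]]'; python3 go.py '[[0.5164,0.2537,0.0735]]'
python3 - <<'E'
from h import *
im,d=ctrl.get_image("top"); w,wd=ctrl.get_image("wrist"); s,sd=ctrl.get_image("scene")
np.savez("w2.npz",w=w,wd=wd,s=s,sd=sd)
c=ctrl.camera_info("wrist");K=c["intrinsics"]
def wray(u,v):
    x,y=(u-K[0,2]),(v-K[1,2]); r=np.hypot(x,y); th=r/K[0,0]; return -c["R"].T@c["t"], c["R"].T@np.array([np.sin(th)*x/r,np.sin(th)*y/r,np.cos(th)])
def won(p,z):
    o,r=wray(*p); return (o+r*(z-o[2])/r[2]).round(4)
for p,a,b in blobs(w,(18,90,100),(34,255,255),None,60): print("wyellow",p,a,b,"z118",won(p,.118),"z52",won(p,.052))
for p,a,b in blobs(s,(18,90,100),(34,255,255),(120,160,260,260),8): print("scene",p,a,b,onz("scene",p,.113).round(4),onz("scene",p,.052).round(4))
for p,a,b in blobs(s,(0,150,90),(4,255,255),(120,160,230,260),8): print("scene red",p,a,b,onz("scene",p,.064).round(4))
cv2.imwrite("pics/w2.png",np.hstack([cv2.resize(s[150:270,100:260],(400,300),interpolation=2),cv2.resize(w,(400,300))]))
E
```

```text
time: 13.48
position: [0.4592, 0.2362, 0.073]
tool_rot: [3.111, 0.434, -0.002]
ft_force: [-0.1, 0.8, -8.4]
grip_width: 0.339
grip_force: 45.0
t 13.47 p [0.4592 0.2362 0.073 ] F [-0.1  0.8 -8.4] g 0.0295 45.0 xyaw 15.87 tilt 0.09 q [ 0.25  0.22 -0.86  1.9   0.19  1.1  -1.97]
to [0.5164, 0.2537, 0.0735] delta tool mm [59.8 -1.2 -0.6] rows 1 each [59.8 -1.2 -0.6]
wyellow (np.float64(245.8), np.float64(9.0)) 517 [221, 0, 48, 18] z118 [0.5801 0.2768 0.118 ] z52 [0.6032 0.286  0.052 ]
wyellow (np.float64(257.6), np.float64(113.1)) 1150 [239, 94, 38, 39] z118 [0.5294 0.2562 0.118 ] z52 [0.53   0.2563 0.052 ]
wyellow (np.float64(191.2), np.float64(260.7)) 386 [186, 236, 14, 50] z118 [0.4415 0.2705 0.118 ] z52 [0.4029 0.277  0.052 ]
wyellow (np.float64(323.9), np.float64(260.6)) 390 [316, 236, 14, 50] z118 [0.4622 0.1978 0.118 ] z52 [0.4329 0.1718 0.052 ]
wyellow (np.float64(285.6), np.float64(300.3)) 3438 [130, 286, 294, 24] z118 [0.4305 0.2105 0.118 ] z52 [0.3871 0.1903 0.052 ]
scene (np.float64(187.9), np.float64(199.2)) 37 [184, 197, 9, 6] [0.5986 0.2787 0.113 ] [0.6718 0.2582 0.052 ]
scene (np.float64(221.6), np.float64(206.9)) 50 [211, 199, 26, 15] [0.527  0.2087 0.113 ] [0.5944 0.1826 0.052 ]
scene (np.float64(213.3), np.float64(218.1)) 9 [212, 216, 3, 6] [0.495  0.2461 0.113 ] [0.5598 0.223  0.052 ]
scene (np.float64(206.8), np.float64(230.5)) 69 [202, 226, 10, 10] [0.4588 0.2789 0.113 ] [0.5206 0.2584 0.052 ]
```

View pics/w2.png

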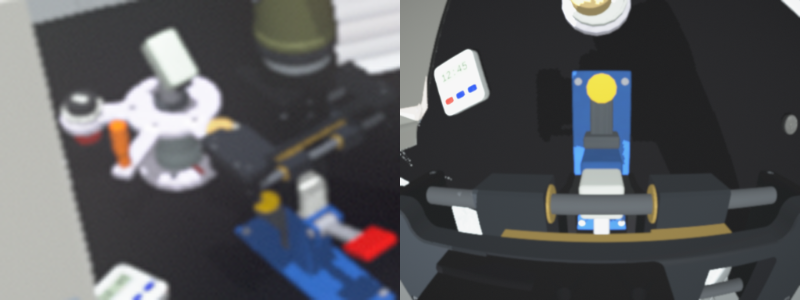

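Both the saddle and the station line up in the views; the wrist view puts the saddle at (0.530,0.256), as expected. I'll creep forward.

```bash
python3 -m handwheel '[[0,0.012,-0.001,0,0,0,0],[0,0.014,0,0,0,0,0],[0,0.014,0,0,0,0,0],[0,0.01,0,0,0,0,0],[0,0,0,0,0,0,0]]'; python3 go.py '[[0.5164,0.2537,0.067]]'
python3 - <<'E'
from h import *
w,wd=ctrl.get_image("wrist"); s,sd=ctrl.get_image("scene")
c=ctrl.camera_info("wrist");K=c["intrinsics"]
def won(p,z):
    u,v=p;x,y=(u-K[0,2]),(v-K[1,2]); r=np.hypot(x,y); th=r/K[0,0]; q=c["R"].T@np.array([np.sin(th)*x/r,np.sin(th)*y/r,np.cos(th)]); o=-c["R"].T@c["t"]
    return (o+q*(z-o[2])/q[2]).round(4)
for p,a,b in blobs(w,(18,90,100),(34,255,255),(180,0,340,200),60): print("wyellow",p,a,b,"z118",won(p,.118),"z52",won(p,.052))
for p,a,b in blobs(w,(0,0,170),(180,50,255),(180,0,340,200),100): print("wwhite",p,a,b,"z105",won((b[0]+b[2]/2,b[1]+b[3]/2),.105))
E
```

```text
time: 14.25
position: [0.5081, 0.2519, 0.0732]
tool_rot: [-3.11, -0.436, 0.001]
ft_force: [-1.4, -0.2, -8.3]
grip_width: 0.341
grip_force: 45.0
t 14.25 p [0.5081 0.2519 0.0732] F [-1.4 -0.2 -8.3] g 0.0297 45.0 xyaw 15.95 tilt 0.05 q [ 0.19  0.34 -0.82  1.78  0.27  1.14 -2.01]
to [0.5164, 0.2537, 0.067] delta tool mm [8.5 0.5 6.2] rows 1 each [8.5 0.5 6.2]
wyellow (np.float64(246.9), np.float64(80.3)) 2453 [220, 53, 55, 56] z118 [0.5918 0.2811 0.118 ] z52 [0.5987 0.2855 0.052 ]
wwhite (np.float64(255.5), np.float64(53.8)) 6731 [198, 0, 111, 129] z105 [0.6025 0.281  0.105 ]
```

```bash
python3 - <<'E'
from h import *
w,wd=ctrl.get_image("wrist"); c=ctrl.camera_info("wrist");K=c["intrinsics"]
def won(p,z):
    u,v=p;x,y=(u-K[0,2]),(v-K[1,2]); r=np.hypot(x,y)+1e-9; th=r/K[0,0]; q=c["R"].T@np.array([np.sin(th)*x/r,np.sin(th)*y/r,np.cos(th)]); o=-c["R"].T@c["t"]
    return (o+q*(z-o[2])/q[2])[:2]
cv2.imwrite("pics/w3.png",cv2.resize(w[0:200,150:370],(770,600)[:2] if 0 else (660,600),interpolation=2))
E
```

```text
(no output)
```

View pics/w3.png

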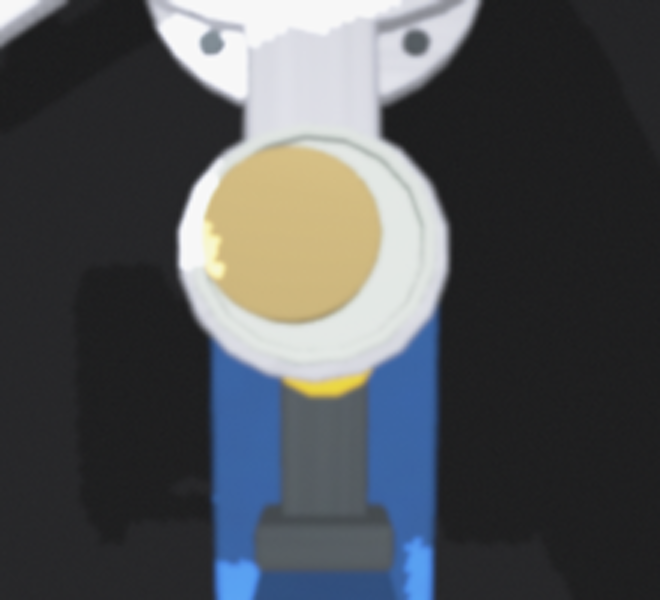

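```bash
python3 -m handwheel '[[0,0.010,0,0,0,0,0],[0,0,0,0,0,0,0],[0,0,0,0.003,0,0,0],[0,0,0,0.002,0,0,0],[0,0,0,0,0,0,0]]'; python3 go.py '[[0.518,0.255,0.0685]]'
```

```text
time: 15.02
position: [0.5165, 0.2542, 0.0687]
tool_rot: [3.11, 0.437, -0.001]
ft_force: [-3.1, -1.3, -2.4]
grip_width: 0.339
grip_force: 45.0
t 15.03 p [0.5165 0.2542 0.0687] F [-3.1 -1.3 -2.4] g 0.0295 45.0 xyaw 15.99 tilt 0.05 q [ 0.18  0.37 -0.82  1.76  0.29  1.14 -2.02]
to [0.518, 0.255, 0.0685] delta tool mm [ 1.7 -0.4  0.2] rows 1 each [ 1.7 -0.4  0.2]
```

```bash
python3 -m handwheel '[[0.055,0,0,0,0,0,0],[0.055,0,0,0,0,0,0],[0.055,0,0,-0.03,0,0,0],[0.055,0,0,-0.04,0,0,0],[0,-0.04,0,-0.02,0,0,0],[0,-0.053,0,0,0,0,0],[0,0,0,0,0,0,0],[0,0,0,0,0,0,0]]' 20
python3 - <<'E'
from h import *
w,wd=ctrl.get_image("wrist"); c=ctrl.camera_info("wrist");K=c["intrinsics"]
def won(p,z):
    u,v=p;x,y=(u-K[0,2]),(v-K[1,2]); r=np.hypot(x,y)+1e-9; th=r/K[0,0]; q=c["R"].T@np.array([np.sin(th)*x/r,np.sin(th)*y/r,np.cos(th)]); o=-c["R"].T@c["t"]
    return (o+q*(z-o[2])/q[2])[:2].round(4)
for p,a,b in blobs(w,(18,90,100),(34,255,255),(180,0,340,200),60): print("wyellow",p,a,b,"z118",won(p,.118),"z46",won(p,.046))
for p,a,b in blobs(w,(0,150,80),(5,255,255),None,40): print("wred",p,a,b,"z110",won(p,.110))
for n in("top","scene"):
    im,d=ctrl.get_image(n)
    for p,a,b in blobs(im,(0,150,80),(4,255,255),(150,180,330,310),20): print(n,"red",p,a,b,onz(n,p,.108).round(4),(lambda o,r:(o+r*d[int(p[1]),int(p[0])]).round(4))(*ray(n,p)))
cv2.imwrite("pics/w4.png",cv2.resize(w,(512,384)))
E
python3 go.py '[[0.425,0.228,0.095]]'
```

```text
time: 16.02
position: [0.4288, 0.2288, 0.1593]
tool_rot: [3.111, 0.436, 0.005]
ft_force: [-0.2, 0.6, 0.1]
grip_width: 0.263
grip_force: 0.0
wyellow (np.float64(251.3), np.float64(12.0)) 115 [235, 4, 32, 13] z118 [0.5793 0.2768] z46 [0.6042 0.2855]
wyellow (np.float64(257.7), np.float64(36.9)) 143 [246, 32, 24, 10] z118 [0.5598 0.266 ] z46 [0.5788 0.2714]
wred (np.float64(257.5), np.float64(208.3)) 1958 [234, 188, 48, 42] z110 [0.4235 0.2273]
scene red (np.float64(231.8), np.float64(235.7)) 135 [222, 230, 20, 12] [0.4181 0.2281 0.108 ] [0.4186 0.2278 0.1074]
t 16.18 p [0.4286 0.2292 0.1586] F [-0.2  0.9  0.6] g 0.0111 0.0 xyaw 15.96 tilt 0.09 q [ 0.34  0.03 -0.89  1.87  0.02  1.25 -1.85]
to [0.425, 0.228, 0.095] delta tool mm [-3.8  0.3 63.6] rows 2 each [-1.9  0.1 31.8]
```

View pics/w4.png

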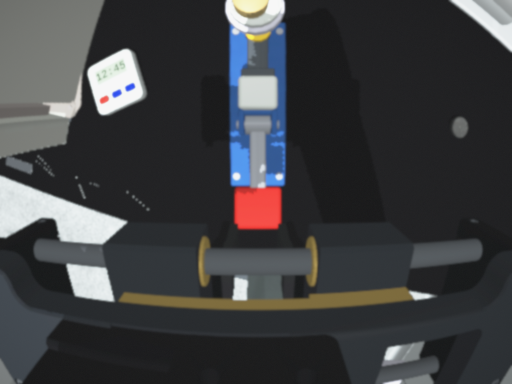

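```bash
python3 -m handwheel '[[0,-0.004,0,0.03,0,0,0],[0,0,0,0.03,0,0,0],[0,0,0,0.01,0,0,0],[0,0,0,0,0,0,0]]'; python3 go.py '[]'; python3 -m handwheel '[[0,0,0,0.006,0,0,0],[0,0,0,0.006,0,0,0],[0,0,0,0.006,0,0,0],[0,-0.0005,0,0.006,0,0,0],[0,-0.0005,0,0.006,0,0,0],[0,0,0,0,0,0,0]]'; python3 go.py '[]'
```

```text
time: 16.68
position: [0.4236, 0.228, 0.0881]
tool_rot: [-3.11, -0.437, 0.003]
ft_force: [-0.1, -0.0, 0.2]
grip_width: 0.008
grip_force: 0.0
t 16.68 p [0.4236 0.228  0.0881] F [-0.1 -0.   0.2] g 0.0007 0.0 xyaw 15.99 tilt 0.12 q [ 0.32  0.11 -0.9   1.96  0.09  1.11 -1.91]
time: 17.42
position: [0.4219, 0.2272, 0.058]
tool_rot: [3.111, 0.437, -0.002]
ft_force: [-3.8, -0.3, 6.9]
grip_width: 0.007
grip_force: 3.6
t 17.43 p [0.4219 0.2272 0.058 ] F [-3.8 -0.3  6.9] g 0.0006 3.6 xyaw 15.99 tilt 0.09 q [ 0.3   0.15 -0.9   2.    0.14  1.05 -1.95]
```

```bash
python3 -m handwheel '[[0,-0.0025,0,0.004,0,0,0],[0,0,0,0.005,0,0,0],[0,0.0005,0,0.005,0,0,0],[0,0.0005,0,0.004,0,0,0],[0,0,0,0,0,0,0]]'; python3 go.py '[]'
python3 - <<'E'
from h import *
for n in("top","scene"):
    im,d=ctrl.get_image(n)
    for lab,lo,hi,roi in [("red",(0,150,80),(4,255,255),(150,180,330,310)),("yel",(18,90,100),(34,255,255),(150,140,250,240))]:
        for p,a,b in blobs(im,lo,hi,roi,10): print(n,lab,p,a,b,(lambda o,r:(o+r*d[int(p[1]),int(p[0])]).round(4))(*ray(n,p)))
E
```

```text
time: 18.05
position: [0.4222, 0.2273, 0.0411]
tool_rot: [-3.111, -0.437, -0.003]
ft_force: [-2.0, -1.4, 10.7]
grip_width: 0.003
grip_force: 5.3
t 18.05 p [0.4222 0.2273 0.0411] F [-2.  -1.4 10.7] g 0.0003 5.3 xyaw 15.98 tilt 0.1 q [ 0.29  0.18 -0.89  2.01  0.16  1.02 -1.97]
top yel (np.float64(173.9), np.float64(167.7)) 51 [168, 164, 12, 11] [0.5975 0.2793 0.1316]
scene red (np.float64(234.6), np.float64(249.7)) 85 [226, 245, 17, 10] [0.4086 0.2259 0.0654]
scene yel (np.float64(187.2), np.float64(197.3)) 74 [183, 192, 9, 11] [0.5836 0.2842 0.1326]
scene yel (np.float64(193.0), np.float64(215.5)) 14 [190, 214, 7, 4] [0.5751 0.2764 0.0708]
scene yel (np.float64(232.0), np.float64(225.2)) 26 [226, 221, 13, 9] [0.3949 0.2362 0.1664]
scene yel (np.float64(228.4), np.float64(233.2)) 12 [226, 231, 5, 6] [0.3797 0.2526 0.1601]
```

```bash
python3 -m handwheel '[[0,0,0,0.002,0,0,0],[0,0,0,0.002,0,0,0],[0,0,0,0,0,0,0],[0,0,0,0,0,0,0]]'; python3 -m handwheel '[[0,0,0,0.001,0,0,0],[0,0,0,0.0005,0,0,0],[0,0,0,0,0,0,0]]'
```

```text
time: 18.65
position: [0.4226, 0.2275, 0.0389]
tool_rot: [3.11, 0.436, 0.004]
ft_force: [-7.5, -3.0, 23.7]
grip_width: 0.006
grip_force: 12.6
time: 19.02
position: [0.4227, 0.2274, 0.0384]
tool_rot: [3.109, 0.436, 0.003]
ft_force: [-10.4, -5.9, 33.8]
grip_width: 0.004
grip_force: 17.8
```

```bash
python3 -m handwheel '[[0,-0.0005,0,-0.0015,0,0,0],[0,0,0,-0.0005,0,0,0],[0,0,0,0,0,0,0],[0,0,0,0,0,0,0],[0,0,0,0,0,0,0]]'; python3 go.py '[]'
python3 - <<'E'
from h import *
for n in("top","scene"):
    im,d=ctrl.get_image(n)
    for lab,lo,hi,roi in [("red",(0,150,80),(4,255,255),(120,180,330,310)),("yel",(18,90,100),(34,255,255),(150,140,250,240)),("knob",(5,150,120),(18,255,255),(130,150,230,230)),("jackblue",(100,120,60),(125,255,255),(150,180,330,310))]:
        for p,a,b in blobs(im,lo,hi,roi,10): print(n,lab,p,a,b,(lambda o,r:(o+r*d[int(p[1]),int(p[0])]).round(4))(*ray(n,p)))
    if n=="scene": cv2.imwrite("pics/f.png",cv2.resize(im[150:280,110:270],(640,520),interpolation=2))
E
```

```text
time: 19.65
position: [0.4226, 0.2275, 0.0391]
tool_rot: [3.111, 0.436, 0.005]
ft_force: [-4.4, -2.4, 18.9]
grip_width: 0.004
grip_force: 10.2
t 19.65 p [0.4226 0.2275 0.0391] F [-4.4 -2.4 18.9] g 0.0004 10.2 xyaw 15.97 tilt 0.2 q [ 0.29  0.18 -0.89  2.02  0.17  1.01 -1.98]
top yel (np.float64(173.6), np.float64(167.5)) 55 [168, 164, 12, 11] [0.597  0.2793 0.1358]
top knob (np.float64(132.9), np.float64(164.8)) 46 [130, 159, 8, 11] [0.6001 0.3756 0.1489]
top jackblue (np.float64(196.3), np.float64(199.1)) 367 [187, 180, 20, 41] [0.5412 0.2395 0.0022]
top jackblue (np.float64(175.9), np.float64(188.1)) 51 [172, 183, 8, 11] [0.5709 0.2957 0.0058]
top jackblue (np.float64(207.4), np.float64(230.5)) 52 [204, 225, 8, 14] [0.455  0.2065 0.008 ]
scene red (np.float64(234.6), np.float64(250.5)) 76 [225, 246, 18, 10] [0.4098 0.2255 0.0612]
scene yel (np.float64(187.2), np.float64(196.8)) 75 [183, 192, 9, 10] [0.5861 0.2833 0.1323]
scene yel (np.float64(232.0), np.float64(225.7)) 27 [226, 221, 14, 9] [0.3965 0.2355 0.1632]
scene knob (np.float64(147.5), np.float64(205.9)) 93 [144, 199, 7, 17] [0.5928 0.3903 0.1353]
scene jackblue (np.float64(212.1), np.float64(251.4)) 717 [181, 228, 62, 43] [0.361  0.303  0.1395]
```

View pics/f.png

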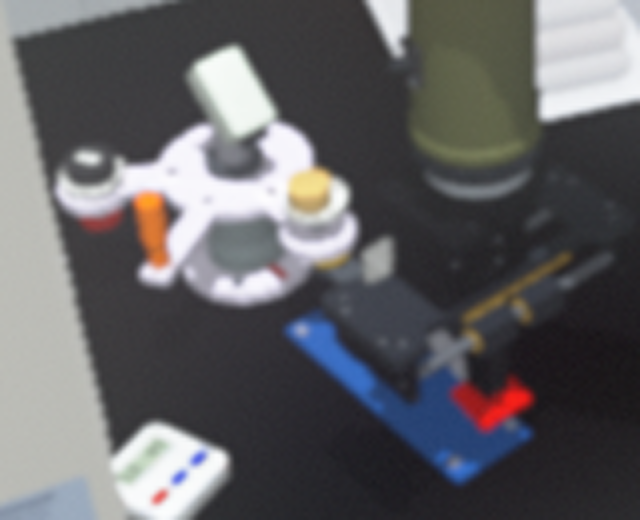

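The picture shows the cup with the brass puck raised about 18 mm on the saddle. The jack is flat, the handle is at its stop under about 19 N, and the changer is clear. Handing in.

```bash
python3 -c "
from bench import ctrl
print(ctrl.close_job())"
```

```text
the job is handed in; nothing more can be done
None
```

The job is handed in at about 20 s of the 64 s, but no verdict came back: the brass cup is clicked to the front, the jack stands under its lift foot, and the handle is held at its stop with the puck about 18 mm up.

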